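# Weigh a turned skipping-rope handle on the bench scale using snap-dome keys

## Robot

A 6-joint arm with a two-finger parallel gripper is mounted at the origin on the work surface. World frame = base frame: x ahead of the robot, y to its left, z up, the work surface at z = 0. Lengths are in mm, angles in rad, forces in N, time in s.
With the tool pointing down it reaches from about 275 to 750 mm from the base axis. Payload 10.2 kg.
Tool frame: the origin (TCP) lies midway between the tips of the shut fingers; the grasp point (between the pads) lies 19 mm behind it (ctrl.grasp_offset is the distance from the TCP to the grasp point, in mm); z points along the fingers, y is the line along which they close (so a half turn about z gives the same grasp; the last joint's range is limited). The gripper opens to 85 mm and grips with 20 to 120 N. Pads are 22 mm wide; open, the fingers measure 114 mm over their backs; the gripper's body (76 mm by 85 mm) begins 54 mm behind the grasp point. The pads swing forward as they close: fully open they stand 13 mm farther back than shut.
Start: joints at [-1.491, 0.313, 1.498, -0, 1.331, -0.223], TCP at [156.539, -501.125, 231.294] pointing down, gripper open.
Joint ranges: [-2.94, 2.94], [-0.97, 2.17], [0.19, 2.56], [-1.23, 4.37], [0.02, 3.11], [-2.88, 2.88]. Speed limits (rad/s): [2.39, 2.39, 3.01, 3.14, 3.14, 3.14].

## Interface

Orientations are given as a unit quaternion [w, x, y, z].
In Python, from rig import ctrl, viewer, models gives the robot as it stands. The module is installed in compiled form; this text tells all that it offers.
- The arm moves only by the shell command python3 -m pendant 'ROWS' [OPENING] [FORCE]. ROWS is text: rows parted by semicolons, each of 4 numbers parted by spaces: the shift along the tool's x, y, z in m, then the turn about the tool's z in rad. In form: x y z yaw; .... A call has 1 to 10 rows; each row shifts and turns the commanded pose from where the row before left it, along the tool's axes as they then stand; what a row does not reach is not made up. A row lasts 1/8 s, in which the tool goes at most 62.5 mm and 10.7 degrees, less where a joint would pass 70% of its speed; a pose out of reach is approached as far as the arm can. A call is refused whole if a number of a shift passes 0.0625 or a number of a turn 0.188, either way. A call with a gripper value outside its range is refused whole. OPENING is the opening, from 0 (shut) to 1 (fully open), set as the call begins (- or left out, the last holds). The fingers move at their own pace and stop on an object; FORCE is the grip in N (left out, the last holds). Time passes only in rows, so rows that do not move let the fingers close. It gives the time, the measured TCP pose, the force, the opening and the grip force at its end, in the units of the state.
- ctrl.sense(): the state, without advancing time (a new reading comes with each control period).
- viewer.capture(name): name is "side" or "top" or "wrist"; returns a dict with "color" (420x560x3 uint8, red, green, blue), "vertical_fov" (degrees; the focal length in pixels is half the picture's height over the tangent of half this angle, whatever the lens; pixels are square), "cx", "cy" (the principal point, pixels), "dist" ([k1, k2, p1, p2, k3] as OpenCV has them; the pictures are not rectified), "pose" (4x4, takes a point from camera to world coordinates). Camera axes: x right, y down, z forward; pixel columns grow to the right and rows downward; lengths in mm; the calibration is good to about 2 mm. A picture is of the moment at which its call begins. There is no depth.
- ctrl.finish_job(): hands the job in; it is judged then, once.
Trained networks look in the newest picture that a camera, given by its name, has taken for a name from the list of things; names that differ only in an ending like _2 or _b are one class to them, and where a whole thing is asked for, a point or a joint stands for the part that bears it (a point fixed in the world has none). Each returns a list of dicts, best first, with "p" (0 to 1); they miss things now and then, are a little off and sometimes report something else, mostly with a low value. They report only what shows in the picture. A call takes as long as a camera call. They do not tell look-alikes from the thing itself.
- models.boxes_of(camera, query): "at" ([x, y, z] in mm, in world coordinates, good to about 4 mm: the middle of the surface that is visible of it).
The state is a dict: "time_s": time; "joints": joint angles; "dq": joint speeds; "tau": joint torques, N m; "eef_pos": TCP position; "ee_rot": TCP orientation; "force": force on the tool from outside, world axes, zero at the start; "wrist_torque": the same for the moment, N m; "grip_width": opening from 0.0 (shut) to 1.0 (fully open); "grip_force": force on a finger pad.
Only numpy, scipy, OpenCV 4.12 (cv2) and the standard library are available. Lean on these libraries where they do the work, as an engineer would, in place of code of your own. Each camera call takes 0.05 s, during which the arm holds its last target. There are 200 camera calls.

## Task

Zero the empty bench scale by pressing the blue key, then lay the bare beech handle in the wooden cradle on the scale and let go of it, then log its weight by pressing the green key. Press each of these two keys only until you feel its dome click (the force drops), hold it there for a moment, and let it up: never push on past the click towards the stop. Do not press the red erase key, do not log before the handle is weighed or zero with it on the scale, and leave the blue handle and the other things on the bench where they are.

Things in the scene. Friction and masses are not known exactly. Their poses are not given: they have to be found in the camera images.
- zero_top (a point): centre of the flat top of the blue key cap (zeroes the scale), 22 mm diameter, z up, at rest 56 mm above the work surface and 20 mm above its round grey housing (44 mm diameter). It slides straight down: first 0.5 to 5 mm of free play (unknown, different for each key and each time) against a light spring (0.4 N plus 0.1 N per mm), then it meets a hidden snap dome
- log_top (a point): centre of the flat top of the green key cap (logs the weight), 22 mm diameter, z up, at rest 56 mm above the work surface and 20 mm above its round grey housing (44 mm diameter). It slides straight down: first 0.5 to 5 mm of free play (unknown, different for each key and each time) against a light spring (0.4 N plus 0.1 N per mm), then it meets a hidden snap dome
- erase_top (a point): centre of the flat top of the red key cap (erases; not to be pressed), 22 mm diameter, z up, at rest 56 mm above the work surface and 20 mm above its round grey housing (44 mm diameter). It slides straight down: first 0.5 to 5 mm of free play (unknown, different for each key and each time) against a light spring (0.4 N plus 0.1 N per mm), then it meets a hidden snap dome
- zero_dome (a joint): travel (m) of the dome hidden under the blue cap, from where the cap meets it: 0 relaxed, 0.005 at its stop. Springs back. Its force (the cap spring adds to it): 2.5 N when met, climbing to 5.3 N at 1.2 mm; there it clicks and falls to 2.6 N at 3.0 mm, then climbs again (4.4 N at 3.9 mm, 5.5 N at 4.2 mm). Clicked from 1.7 mm on; beyond 3.9 mm it is crushed
- log_dome (a joint): travel (m) of the dome hidden under the green cap, from where the cap meets it: 0 relaxed, 0.005 at its stop. Springs back. Its force (the cap spring adds to it): 2.5 N when met, climbing to 5.3 N at 1.2 mm; there it clicks and falls to 2.6 N at 3.0 mm, then climbs again (4.4 N at 3.9 mm, 5.5 N at 4.2 mm). Clicked from 1.7 mm on; beyond 3.9 mm it is crushed
- erase_dome (a joint): travel (m) of the dome hidden under the red cap, from where the cap meets it: 0 relaxed, 0.005 at its stop. Springs back. Its force (the cap spring adds to it): 2.5 N when met, climbing to 5.3 N at 1.2 mm; there it clicks and falls to 2.6 N at 3.0 mm, then climbs again (4.4 N at 3.9 mm, 5.5 N at 4.2 mm). Clicked from 1.7 mm on; beyond 3.9 mm it is crushed
- keypad: grey keypad box, fixed, 90 mm (its x) by 172 mm (its y), 22 mm high, origin at the centre of its underside; carries three key housings (14 mm high) in a row along its y, 56 mm apart, the middle one at its centre; which colour has which place varies
- beech_handle: the handle to weigh: pale bare beech with dark end bands, round, 28 mm diameter, 130 mm long, about 60 g, origin at its middle on its axis, x along it. Lies level, axis 27 mm above the work surface, in either bay (72 mm apart) of a plywood holder, on saddles 14 mm long and 18 mm high, 42 mm either side of its middle: the middle 70 mm is free to grasp across
- blue_handle: same size of handle wrapped in blue cloth, in the other bay; bystander, leave alone
- scale: the fixed bench scale, a white box 170 mm square with a steel pan (top 51 mm above the work surface) that carries the wooden cradle; origin at the centre of its underside, directly below the cradle point, x along the cradle
- cradle (a point): where the middle of the laid handle's axis belongs, on the fixed scale (white box 170 mm square, steel pan): 78 mm above the work surface, x along the cradle (handle either way round), z up. Two saddles, 42 mm either side along x, each of two cheeks 22 mm apart whose tops are 9 mm below this point; the wooden plate between lies 23 mm below it
- glue: glue bottle with orange cap, 48 mm diameter, 120 mm tall, origin at the centre of its underside; bystander
- pencil_cup: black cup with pencils, 66 mm diameter, 90 mm tall (pencils to 140 mm), origin at the centre of its underside; bystander
- tape: brown roll of tape lying flat, 84 mm diameter, 24 mm high, origin at the centre of its underside; bystander
Things that resemble listed ones, but are neither listed nor needed, are in the scene too. What is shaped like the beech_handle but pink or purple is not meant.

How it is judged (in metres and radians):
On the way, in this order (a step that is already met when the one before it is completed fails the run):
1. the blue key is held at its click (dome pressed 1.7 to 3.9 mm) with the scale empty (value of joint zero_dome above 0.0017 m and contact force between beech_handle and scale below 0.02 N), for 0.1 s.
2. the blue key is up and the beech handle lies in the cradle, let go and at rest (x of beech_handle in the frame of cradle between -0.02 and 0.02 m and y of beech_handle in the frame of cradle between -0.006 and 0.006 m and z of beech_handle in the frame of cradle between -0.005 and 0.005 m and angle between the x axis of beech_handle and the x axis of cradle, either way round below 0.1 rad and contact force between the fingers and beech_handle below 0.05 N and linear speed of beech_handle below 0.02 m/s and value of joint zero_dome below 0.0006 m), for 0.2 s.
3. the green key is held at its click (dome pressed 1.7 to 3.9 mm) with the handle lying in the cradle (value of joint log_dome above 0.0017 m and x of beech_handle in the frame of cradle between -0.02 and 0.02 m and y of beech_handle in the frame of cradle between -0.006 and 0.006 m and z of beech_handle in the frame of cradle between -0.005 and 0.005 m and angle between the x axis of beech_handle and the x axis of cradle, either way round below 0.1 rad), for 0.1 s.
At the end, for the whole second after the job is handed in: the beech handle lies in the scale's cradle, released and at rest (middle within 20 mm along, 6 mm across and 5 mm in height of the cradle point, axis within 0.1 rad of the cradle's), and all three keys are up (domes within 0.6 mm of relaxed) (all of step 2 and value of joint each of log_dome, erase_dome below 0.0006 m); the robot touches nothing.
It fails at once if the blue or green dome is pressed past its click (over 3.9 mm) (value of joint any of zero_dome, log_dome above 0.0039 m).
It fails at once if the red erase key's dome is pressed (over 0.6 mm) (value of joint erase_dome above 0.0006 m).
It fails at once if the green key clicks while the beech handle is not in the cradle (value of joint log_dome above 0.0017 m and not (x of beech_handle in the frame of cradle between -0.02 and 0.02 m and y of beech_handle in the frame of cradle between -0.006 and 0.006 m and z of beech_handle in the frame of cradle between -0.005 and 0.005 m and angle between the x axis of beech_handle and the x axis of cradle, either way round below 0.1 rad)).
It fails at once if the blue key clicks while the beech handle is on the scale (value of joint zero_dome above 0.0017 m and contact force between beech_handle and scale above 0.1 N).
It fails at once if the blue handle, glue, pencil cup or tape is moved more than 20 mm (distance of any of blue_handle, glue, pencil_cup, tape from where it was at the start of the episode above 0.02 m).
It also fails if it takes over 72 s, if anything falls off the work surface, if the arm or the gripper's body presses on something with over 40 N, if the wrist force passes 120 N, or if a joint passes its speed limit or range.

## Working session

There is one attempt and no reset: what is moved stays moved. The work goes in short steps, Python scripts to look and compute and a shell command to move; the robot and the scene stay as the last step left them, time stands still between calls to the robot, and variables do not carry over. Pictures are saved under pics/ and viewed, at most 10 in all, crops included, and the job is handed in when it is done.

```bash
mkdir -p pics; cat > h.py <<'E'
import numpy as np, cv2
from rig import ctrl, viewer, models
def cap(n,f=None):
    c=viewer.capture(n)
    if f: cv2.imwrite('pics/'+f,c['color'][:,:,::-1])
    return c
def K(c):
    f=c['color'].shape[0]/2/np.tan(np.radians(c['vertical_fov'])/2)
    return np.array([[f,0,c['cx']],[0,f,c['cy']],[0,0,1.]])
def pix2w(c,uv,z):
    n=cv2.undistortPoints(np.array([[uv]],float),K(c),np.array(c['dist'],float)).ravel()
    T=np.array(c['pose']);d=T[:3,:3]@[n[0],n[1],1];o=T[:3,3]
    return o+d*(z-o[2])/d[2]
def w2pix(c,p):
    T=np.linalg.inv(np.array(c['pose']));r,_=cv2.Rodrigues(T[:3,:3])
    return cv2.projectPoints(np.array([p],float),r,T[:3,3],K(c),np.array(c['dist'],float))[0].ravel()
E
python3 - <<'E'
from h import *
s=ctrl.sense();print(s)
for n in('top','side'):
    c=cap(n,n+'1.png');print(n,np.array(c['pose'])[:3,3].round())
    for q in ['zero_top','log_top','erase_top','keypad','beech_handle','blue_handle','scale','glue','pencil_cup','tape']:
        print(q,[(np.round(d['at']).tolist(),round(d['p'],2),w2pix(c,d['at']).round().tolist()) for d in models.boxes_of(n,q)[:4]])
E
```

```text
{'time_s': 0.0, 'joints': array([-1.49144307e+00,  3.13433955e-01,  1.49846474e+00, -3.05170948e-07,
        1.33098696e+00, -2.23451730e-01]), 'dq': array([ 1.82820441e-03, -5.38448999e-04,  7.28410948e-04,  1.34068211e-03,
       -5.06936188e-04, -4.60725594e-05]), 'tau': array([ 1.39280863e-03, -4.12263143e+01, -2.59742725e+01, -1.02391359e-04,
        4.13861009e-03,  5.63182700e-08]), 'eef_pos': array([ 156.4952184 , -500.85568129,  230.73287271]), 'ee_rot': array([-6.44833198e-04,  9.88560307e-01,  1.50824735e-01,  4.63917177e-05]), 'force': array([1.12929244, 0.08060568, 0.23113382]), 'wrist_torque': array([ 0.01551237,  0.05761038, -0.01619868]), 'grip_force': 0.0, 'grip_width': 1.0068937492197523}
top [ 402. -116. 1225.]
zero_top [([511.0, -281.0, 41.0], 0.38, [351.0, 209.0]), ([598.0, 237.0, 53.0], 0.36, [136.0, 171.0])]
log_top []
erase_top [([511.0, -141.0, 60.0], 0.62, [293.0, 208.0])]
keypad [([514.0, -80.0, 27.0], 0.96, [268.0, 208.0])]
beech_handle [([524.0, -355.0, 38.0], 0.78, [381.0, 205.0]), ([517.0, -490.0, 25.0], 0.72, [435.0, 209.0]), ([692.0, -335.0, 21.0], 0.
[... 640 characters left out ...]
0, 53.0], 0.5, [280.0, 224.0])]
keypad [([490.0, -60.0, 24.0], 0.98, [270.0, 247.0])]
beech_handle [([532.0, -340.0, 36.0], 0.77, [315.0, 191.0]), ([687.0, -332.0, 24.0], 0.56, [276.0, 176.0]), ([531.0, -432.0, 22.0], 0.46, [331.0, 181.0]), ([302.0, -290.0, 25.0], 0.45, [369.0, 233.0])]
blue_handle [([512.0, -274.0, 34.0], 0.58, [308.0, 204.0])]
scale [([536.0, -342.0, 37.0], 0.64, [315.0, 190.0]), ([576.0, 259.0, 50.0], 0.6, [161.0, 295.0]), ([508.0, -75.0, 53.0], 0.55, [268.0, 234.0])]
glue [([695.0, -144.0, 62.0], 0.59, [236.0, 194.0])]
pencil_cup [([676.0, 48.0, 63.0], 0.88, [195.0, 229.0])]
tape [([323.0, 258.0, 25.0], 0.76, [238.0, 357.0]), ([503.0, -21.0, 56.0], 0.15, [257.0, 245.0])]
```

View pics/top1.png

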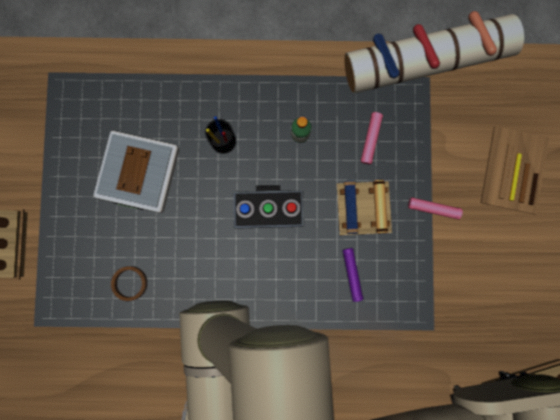

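View pics/side1.png

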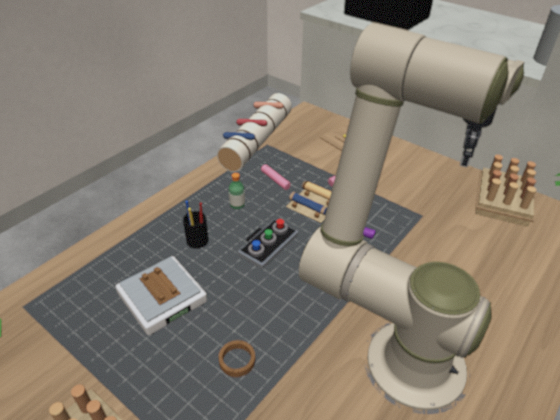

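The top view shows the keypad keys from left to right: blue (245,209), green (268,208), red (291,208). The blue handle is at (351,208), the beech handle at (381,205) and the cradle at (135,170), tilted. Pink and purple decoys lie elsewhere. Next I refine these positions in the top image.

```bash
python3 - <<'E'
from h import *
c=cap('top');im=c['color'];hsv=cv2.cvtColor(im,cv2.COLOR_RGB2HSV)
def blob(m,x0,y0,x1,y1):
    k=np.zeros(m.shape,np.uint8);k[y0:y1,x0:x1]=m[y0:y1,x0:x1]
    n,l,st,ce=cv2.connectedComponentsWithStats(k.astype(np.uint8))
    i=1+np.argmax(st[1:,4]);ys,xs=np.where(l==i)
    return cv2.minAreaRect(np.c_[xs,ys].astype(np.float32)),ce[i],st[i,4]
H,S,V=[hsv[:,:,i].astype(int) for i in range(3)]
for n,m,x in [('blue',(H>95)&(H<130)&(S>120)&(V>60),245),('green',(H>40)&(H<90)&(S>100)&(V>50),268),('red',((H<10)|(H>170))&(S>110)&(V>60),291)]:
    r,ce,a=blob(m,x-11,197,x+11,220);print(n,a,ce.round(1),pix2w(c,ce,56).round(1))
b=(H>10)&(H<30)&(S>40)&(V>150)
r,ce,a=blob(b,370,172,392,240);print('beech',a,r)
bp=cv2.boxPoints(r);print([pix2w(c,p,32).round(1)[:2].tolist() for p in bp],pix2w(c,r[0],27).round(1))
k=(H<20)&(S>90)&(V>30)
r,ce,a=blob(k,110,140,162,200);print('cradle',a,r);bp=cv2.boxPoints(r);print([pix2w(c,p,55).round(1)[:2].tolist() for p in bp],pix2w(c,r[0],62).round(1))
k=((S<70)&(V>90))|k
r,ce,a=blob(k,85,120,190,220);print('scale',a,r);bp=cv2.boxPoints(r);print([pix2w(c,p,45).round(1)[:2].tolist() for p in bp],pix2w(c,r[0],45).round(1))
cv2.imwrite('pics/c1.png',np.hstack([cv2.resize(im[120:220,85:190,::-1],None,fx=3.8,fy=5.9*.644,interpolation=2),cv2.resize(im[170:245,330:400,::-1],(355,380),interpolation=2)]))
w=cap('wrist');print(np.linalg.inv(cv2.Rodrigues(np.zeros(3))[0])@np.array(w['pose'])[:3,3],np.array(w['pose']).round(2),w['vertical_fov'])
E
```

```text
blue 78 [244.4 208.2] [510.1 -24.1  56. ]
green 73 [267.7 207.7] [512.  -79.6  56. ]
red 81 [290.9 207.2] [ 513.7 -135.2   56. ]
beech 346 ((380.47509765625, 206.00125122070312), (42.29716110229492, 8.13983154296875), 87.1375961303711)
[[572.8, -342.2], [574.0, -362.2], [470.3, -366.5], [469.1, -346.6]] [ 521.9 -355.4   27. ]
cradle 1028 ((133.35733032226562, 169.59458923339844), (23.343088150024414, 44.35470962524414), 14.826481819152832)
[[555.3, 283.2], [659.9, 260.2], [645.9, 205.3], [541.5, 228.7]] [599.2 242.2  62. ]
scale 5149 ((145.29730224609375, 178.71621704101562), (99.46138763427734, 85.48747253417969), 9.462322235107422)
[[496.2, 349.2], [703.1, 324.8], [665.3, 84.4], [459.4, 112.7]] [580.1 217.7  45. ]
[ 234.43957067 -476.87015154  372.39242104] [[ 3.0000e-01 -9.1000e-01 -3.0000e-01  2.3444e+02]
 [-9.5000e-01 -2.8000e-01 -9.0000e-02 -4.7687e+02]
 [ 0.0000e+00  3.2000e-01 -9.5000e-01  3.7239e+02]
 [ 0.0000e+00  0.0000e+00  0.0000e+00  1.0000e+00]] 69.95222765221413
```

View pics/c1.png

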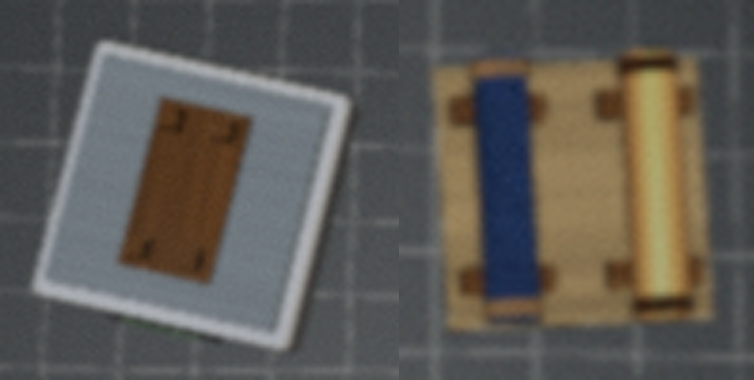

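The crops confirm the bare beech handle is in the right-hand bay and the cradle is tilted about 13° on the scale. Next I shut the fingers and head for the blue key, stopping short so the wrist camera can see it.

```bash
python3 -m pendant '.042 -.035 .008 0;.043 -.035 .008 0;.043 -.035 .008 0;.043 -.035 .008 0;.043 -.035 .008 0;.043 -.035 .008 0;.043 -.035 .008 0;.043 -.035 .008 0;.043 -.035 .008 0;.043 -.035 .008 0' 0 30; python3 -m pendant '0 0 0 0;0 0 0 0'
python3 - <<'E'
from h import *
c=cap('wrist','w1.png')
s=ctrl.sense();print(s['eef_pos'],s['ee_rot'],s['grip_width'])
for p in [(510,-24,56),(512,-80,56),(514,-135,56)]: print(w2pix(c,p))
for q in['zero_top','log_top','erase_top']: print(q,[(np.round(d['at']).tolist(),round(d['p'],2)) for d in models.boxes_of('wrist',q)[:3]])
E
```

```text
time_s: 2.45
eef_pos: [462.6, -37.4, 151.3]
ee_rot: [0.0, 0.989, 0.151, 0.0]
force: [-0.2, -0.5, 0.2]
grip_width: -0.002
grip_force: 0.0
time_s: 2.7
eef_pos: [461.5, -39.4, 151.3]
ee_rot: [0.0, 0.989, 0.151, -0.0]
force: [0.5, 0.2, 0.2]
grip_width: 0.002
grip_force: 0.0
[461.40622278 -39.82038537 151.43359199] [ 1.07918293e-04  9.88623475e-01  1.50411481e-01 -3.78913982e-06] -0.002824847902806952
[276.16469945 149.56850166]
[344.13717781 168.3250305 ]
[408.19259948 186.0071418 ]
zero_top [([511.0, -21.0, 54.0], 0.71)]
log_top [([512.0, -81.0, 55.0], 0.78)]
erase_top [([515.0, -130.0, 55.0], 0.81)]
```

View pics/w1.png

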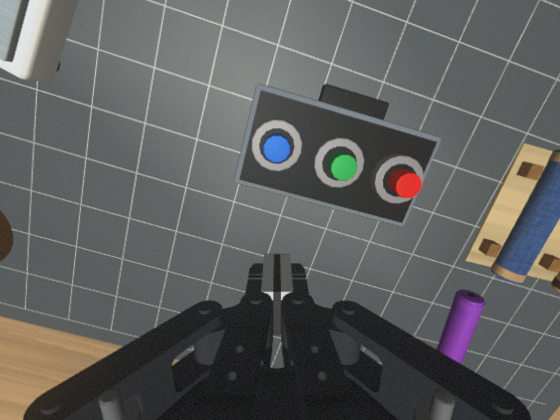

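The wrist picture shows the caps at blue (277,148), green (344,167) and red (408,185), within 2 px of my predictions. Now I go over the blue key.

```bash
python3 -m pendant '.0257 0 .01 0;.0257 0 .02 0;0 0 .03 0;0 0 .02 0;0 0 .008 0;0 0 0 0;0 0 0 0'; python3 -m pendant '0 0 .003 0;0 0 .002 0;0 0 0 0'; python3 -m pendant '0 0 .001 0;0 0 0 0'; python3 -m pendant '0 0 .001 0;0 0 0 0'
```

```text
time_s: 3.78
eef_pos: [511.2, -24.1, 64.2]
ee_rot: [0.0, 0.989, 0.151, 0.001]
force: [-1.0, 0.0, 0.3]
grip_width: -0.002
grip_force: 0.0
time_s: 4.15
eef_pos: [510.6, -23.7, 58.2]
ee_rot: [-0.0, 0.989, 0.151, -0.0]
force: [0.1, -0.0, 0.4]
grip_width: 0.002
grip_force: 0.0
time_s: 4.4
eef_pos: [510.7, -23.8, 57.2]
ee_rot: [-0.0, 0.989, 0.151, -0.0]
force: [-0.4, 0.2, -0.6]
grip_width: 0.003
grip_force: 0.0
time_s: 4.65
eef_pos: [510.7, -23.8, 56.2]
ee_rot: [-0.0, 0.989, 0.151, -0.0]
force: [0.0, 0.2, -0.0]
grip_width: -0.001
grip_force: 0.0
```

```bash
for i in 1; do python3 -m pendant '0 0 .0005 0;0 0 0 0'; python3 -m pendant '0 0 .0005 0;0 0 0 0';python3 -m pendant '0 0 .0005 0;0 0 0 0';python3 -m pendant '0 0 .0005 0;0 0 0 0';done | grep -E 'pos|force: \['
```

```text
eef_pos: [510.7, -23.8, 55.8]
force: [-0.5, 0.6, 0.8]
eef_pos: [510.7, -23.8, 55.3]
force: [0.8, 0.6, 0.8]
eef_pos: [510.8, -23.8, 54.8]
force: [0.7, 0.2, 0.0]
eef_pos: [510.7, -23.8, 54.3]
force: [-0.3, 0.1, -0.2]
```

```bash
{ python3 -m pendant '0 0 .0005 0;0 0 0 0'; python3 -m pendant '0 0 .0005 0;0 0 0 0';python3 -m pendant '0 0 .0005 0;0 0 0 0'; } | grep -E 'pos|force: \['
```

```text
eef_pos: [510.7, -23.8, 53.8]
force: [-0.0, -0.2, 0.4]
eef_pos: [510.7, -23.8, 53.4]
force: [-0.4, -0.3, 1.7]
eef_pos: [510.8, -23.8, 53.0]
force: [-1.3, 0.3, 3.4]
```

```bash
{ python3 -m pendant '0 0 .0005 0;0 0 0 0'; python3 -m pendant '0 0 .0005 0;0 0 0 0'; } | grep -E 'pos|force: \['
```

```text
eef_pos: [510.8, -23.8, 52.5]
force: [-1.2, -0.2, 5.7]
eef_pos: [510.8, -23.8, 52.0]
force: [-1.6, 0.2, 4.8]
```

```bash
{ python3 -m pendant '0 0 .0005 0;0 0 0 0'; python3 -m pendant '0 0 .0004 0;0 0 0 0'; } | grep -E 'pos|force: \['
```

```text
eef_pos: [510.8, -23.8, 51.4]
force: [-1.2, -0.0, 5.2]
eef_pos: [510.8, -23.8, 50.8]
force: [0.2, 0.1, 3.9]
```

Clicked: the force peaked at about 5.7 N and has fallen to 3.9 N, with the dome near 2.5 mm. I hold, release and travel to the handle.

```bash
python3 -m pendant '0 0 0 0;0 0 0 0;0 0 -.003 0;0 0 -.005 0;0 0 -.02 0;0 0 -.03 .13;0 0 -.03 .13'; python3 -m pendant '-.009 .054 0 0;-.009 .054 0 0;-.009 .054 0 0;-.009 .054 0 0;-.009 .054 0 0;-.009 .054 0 0;0 0 0 0;0 0 0 0' .55
python3 - <<'E'
from h import *
c=cap('wrist','w2.png')
s=ctrl.sense();print(s['eef_pos'],s['ee_rot'],s['grip_width'])
print(w2pix(c,(522,-355,27)))
for q in['beech_handle','blue_handle']: print(q,[(np.round(d['at']).tolist(),round(d['p'],2)) for d in models.boxes_of('wrist',q)[:3]])
im=c['color'];hsv=cv2.cvtColor(im,cv2.COLOR_RGB2HSV)
E
```

```text
time_s: 8.28
eef_pos: [510.5, -23.7, 139.8]
ee_rot: [-0.0, 1.0, 0.019, -0.0]
force: [0.4, 0.6, -0.2]
grip_width: 0.001
grip_force: 0.0
time_s: 9.28
eef_pos: [470.5, -349.2, 138.7]
ee_rot: [-0.0, 1.0, 0.021, -0.0]
force: [0.4, -0.5, -0.4]
grip_width: 0.551
grip_force: 0.0
[ 470.76517487 -348.72687829  138.82671461] [-3.57459464e-04  9.99761410e-01  2.18394486e-02 -1.81065789e-04] 0.5536874946297382
[286.13122584 146.64833999]
beech_handle [([398.0, -288.0, 23.0], 0.86), ([537.0, -352.0, 40.0], 0.85), ([625.0, -328.0, 14.0], 0.65)]
blue_handle [([532.0, -284.0, 37.0], 0.89)]
```

View pics/w2.png

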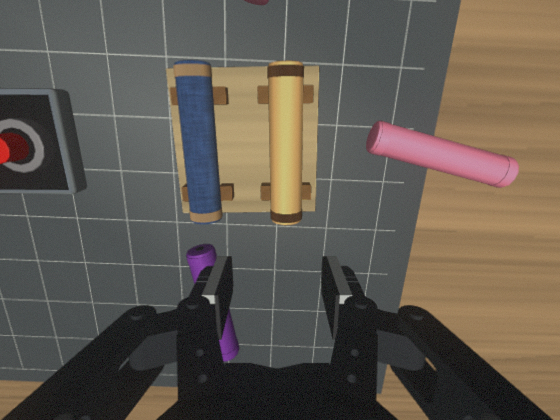

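The beech handle spans (286,64) to (286,218), clear between the fingers. I convert its ends to world coordinates.

```bash
python3 - <<'E'
from h import *
c=cap('wrist')
a=pix2w(c,(286,63),30);b=pix2w(c,(286.5,217),34);print(a,b,np.linalg.norm(a-b),(a+b)/2,np.arctan2(*(a-b)[1::-1]))
s=ctrl.sense();q=s['ee_rot'];t=2*np.arctan2(q[2],q[1]);d=(a+b)/2-s['eef_pos']
print(t,d[0]*np.cos(t)+d[1]*np.sin(t),d[0]*np.sin(t)-d[1]*np.cos(t),ctrl.grasp_offset)
E
```

```text
[ 585.29818838 -350.94494187   30.        ] [ 462.79919749 -357.7674073    34.        ] 122.75401746989819 [ 524.04869294 -354.35617459   32.        ] 0.05563657666710783
0.044280589419241 52.74819922259394 7.935688789904641 18.700000000000003
```

```bash
python3 -m pendant '.026 .004 .02 0;.026 .004 .03 0;0 0 .03 0;0 0 .025 0;0 0 .015 0;0 0 .01 0;0 0 0 0;0 0 0 0' ; python3 -m pendant '0 0 0 0;0 0 0 0;0 0 0 0;0 0 0 0;0 0 0 0;0 0 0 0' 0 30
```

```text
time_s: 10.48
eef_pos: [523.3, -355.9, 9.8]
ee_rot: [0.001, 1.0, 0.021, 0.001]
force: [0.2, 0.3, 0.6]
grip_width: 0.551
grip_force: 0.0
time_s: 11.22
eef_pos: [523.1, -354.5, 9.5]
ee_rot: [-0.001, 1.0, 0.022, -0.0]
force: [-0.2, 6.6, 4.1]
grip_width: 0.317
grip_force: 29.5
```

The grip is good (27 mm opening). I lift and carry towards the scale, stopping short to look at the cradle.

```bash
python3 -m pendant '0 0 -.01 0;0 0 -.03 0;0 0 -.055 0;0 0 -.055 0;.001 -.056 0 0;.001 -.056 0 0;.001 -.056 0 0;.001 -.056 0 0;.001 -.056 0 0;.001 -.056 0 0'; python3 -m pendant '.001 -.056 0 0;.001 -.056 0 0;.001 -.056 0 0;.001 -.056 0 0;0 -.05 0 0;0 0 0 .13;0 0 0 .134;0 0 0 0;0 0 0 0'
python3 - <<'E'
from h import *
c=cap('wrist','w3.png')
s=ctrl.sense();print(s['eef_pos'],s['ee_rot'],s['grip_width'])
print(w2pix(c,(597,240,56)))
for q in['beech_handle','scale']: print(q,[(np.round(d['at']).tolist(),round(d['p'],2)) for d in models.boxes_of('wrist',q)[:3]])
E
```

```text
time_s: 12.48
eef_pos: [514.5, -18.1, 159.9]
ee_rot: [0.0, 1.0, 0.021, 0.001]
force: [1.0, -0.3, -0.3]
grip_width: 0.316
grip_force: 29.7
time_s: 13.6
eef_pos: [507.0, 254.1, 159.3]
ee_rot: [-0.0, 0.994, -0.109, 0.0]
force: [-0.7, 0.8, -0.4]
grip_width: 0.319
grip_force: 29.8
[506.95311056 254.10520481 159.22793006] [-6.86277393e-05  9.93983803e-01 -1.09526875e-01  2.43142008e-04] 0.31596736778285045
[268.73796273  95.48882592]
beech_handle [([535.0, 253.0, 190.0], 0.81)]
scale [([601.0, 243.0, 53.0], 0.63)]
```

View pics/w3.png

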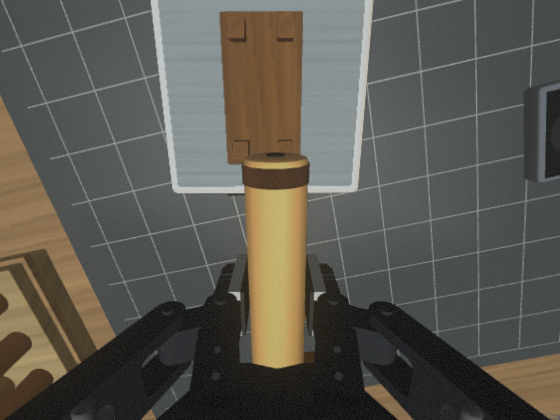

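The wrist picture shows the wooden plate from (221,13) to about (300,163), with two pairs of cheeks. The handle is held straight. I zoom in.

```bash
python3 - <<'E'
import cv2,numpy as np
im=cv2.imread('pics/w3.png')[0:175,210:330];im=np.clip(im*1.5,0,255).astype(np.uint8)
a=cv2.resize(im[0:60],None,fx=6,fy=6,interpolation=2);b=cv2.resize(im[135:170],None,fx=6,fy=6,interpolation=2)
cv2.imwrite('pics/z3.png',np.vstack([a,b]))
E
```

```text
(no output)
```

View pics/z3.png

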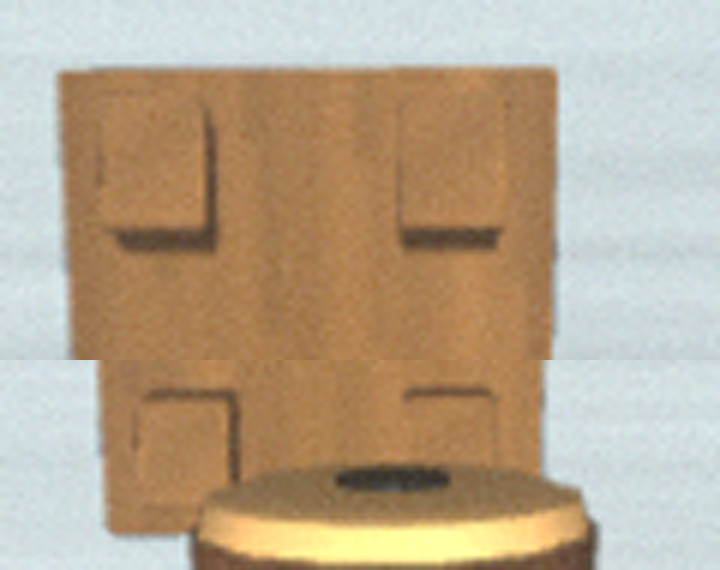

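```bash
python3 - <<'E'
from h import *
c=cap('wrist')
a=pix2w(c,(260.4,26.9),69);b=pix2w(c,(262.8,149.5),69);d=a-b
print(a,b,np.linalg.norm(d),np.arctan2(d[1],d[0]),(a+b)/2)
for v in (26.9,): print(np.linalg.norm(pix2w(c,(235.6,v),69)-pix2w(c,(285.3,v),69)))
L1=pix2w(c,(219.7,11.9),55);R1=pix2w(c,(302.5,11.7),55);L2=pix2w(c,(228,163.8),55);e=L1-L2
print('plate',L1,R1,L2,np.linalg.norm(L1-R1),np.linalg.norm(e),np.arctan2(e[1],e[0]),(R1+L2)/2)
# handle far-end centre, in hand
s=ctrl.sense();q=s['ee_rot'];t=2*np.arctan2(q[2],q[1]);P=s['eef_pos']
print('tool',P,t)
h=pix2w(c,(275.5,155),P[2]+17.5);print('handle far end',h)
for m in ((a+b)/2,(R1+L2)/2):
    x=m-P;print('to tool',x[0]*np.cos(t)+x[1]*np.sin(t),x[0]*np.sin(t)-x[1]*np.cos(t))
x=h-P;print('end in tool',x[0]*np.cos(t)+x[1]*np.sin(t),x[0]*np.sin(t)-x[1]*np.cos(t))
E
```

```text
[640.01952655 235.29681676  69.        ] [559.68816807 252.90526222  69.        ] 82.2385828367823 -0.2157848726496364 [599.85384731 244.10103949  69.        ]
33.654499994571104
plate [658.73580053 261.16820021  55.        ] [645.95953522 203.90103221  55.        ] [553.04783774 284.48682554  55.        ] 58.6750499429002 108.22986540481097 -0.21715736761284185 [599.50368648 244.19392887  55.        ]
tool [506.86294904 254.16303097 158.98821911] -0.22046417746944552
handle far end [568.84379597 240.58154942 176.48821911]
to tool 92.94053328696985 -10.517038890902487
to tool 92.578534441632 -10.53110591111024
end in tool 63.4506989688034 -0.3013760830434631
```

Two independent measurements agree on the cradle at (599.7, 244.1), angle -0.217. Shift needed: x +93, y -10.4, down 97.

```bash
python3 -m pendant '.031 -.0035 0 0;.031 -.0035 0 0;.031 -.0034 .02 0;0 0 .03 0;0 0 .02 0;0 0 .01 0;0 0 0 0;0 0 0 0'; python3 -m pendant '0 0 .005 0;0 0 .005 0;0 0 .003 0;0 0 0 0'; python3 -m pendant '0 0 .002 0;0 0 .002 0;0 0 0 0;0 0 0 0'
```

```text
time_s: 14.8
eef_pos: [600.3, 244.2, 80.0]
ee_rot: [-0.0, 0.994, -0.11, 0.001]
force: [-0.9, 0.2, 0.8]
grip_width: 0.319
grip_force: 29.8
time_s: 15.3
eef_pos: [599.7, 244.0, 65.6]
ee_rot: [0.0, 0.994, -0.11, -0.0]
force: [0.5, -0.9, -0.2]
grip_width: 0.315
grip_force: 29.8
time_s: 15.8
eef_pos: [599.9, 244.1, 61.9]
ee_rot: [-0.0, 0.994, -0.11, 0.0]
force: [-0.1, 1.6, -0.1]
grip_width: 0.31
grip_force: 29.8
```

```bash
python3 -m pendant '0 0 .0008 0;0 0 0 0'; python3 -m pendant '0 0 .0005 0;0 0 0 0'
```

```text
time_s: 16.05
eef_pos: [600.0, 244.2, 61.4]
ee_rot: [-0.0, 0.994, -0.11, 0.0]
force: [1.1, 1.7, 2.5]
grip_width: 0.318
grip_force: 30.1
time_s: 16.3
eef_pos: [600.1, 244.3, 61.1]
ee_rot: [-0.0, 0.994, -0.11, 0.0]
force: [-0.3, 3.2, 5.1]
grip_width: 0.314
grip_force: 30.3
```

It is seated, with contact felt at the expected height. I release, rise and look.

```bash
python3 -m pendant '0 0 0 0;0 0 0 0;0 0 0 0;0 0 0 0' .55; python3 -m pendant '0 0 -.01 0;0 0 -.03 0;0 0 -.05 0;-.045 .005 -.02 0;-.045 .005 0 0;0 0 0 0;0 0 0 0' 
python3 - <<'E'
from h import *
c=cap('wrist','w4.png')
s=ctrl.sense();print(s['eef_pos'],s['ee_rot'],s['grip_width'])
u=np.array([np.cos(-.217),np.sin(-.217),0]);m=np.array([599.7,244.1,78])
for k in(-65,0,65): print(w2pix(c,m+k*u))
E
```

```text
time_s: 16.8
eef_pos: [599.8, 243.9, 60.4]
ee_rot: [0.0, 0.994, -0.11, -0.0]
force: [0.5, 0.6, 0.1]
grip_width: 0.55
grip_force: 0.0
time_s: 17.68
eef_pos: [510.6, 254.0, 171.4]
ee_rot: [-0.0, 0.994, -0.11, 0.001]
force: [0.1, 0.2, 0.1]
grip_width: 0.554
grip_force: 0.0
[510.80515422 253.88865755 170.99663029] [-1.61598148e-04  9.93866922e-01 -1.10581258e-01  5.49036347e-04] 0.5488737694263762
[264.4804592  183.98917211]
[262.89340531  97.73509176]
[261.01484442  -5.59701319]
```

View pics/w4.png

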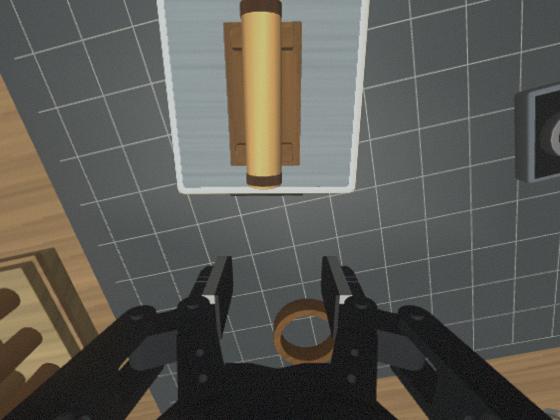

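The handle lies centred between the cheeks, with its near end at (264,184) as predicted. Next is the green key.

```bash
python3 -m pendant '.0124 .0543 0 0;.0124 .0543 0 0;.0124 .0543 0 0;.0124 .0543 0 0;.0124 .0543 0 0;.0124 .0543 0 0;0 0 .03 0;0 0 .03 0;0 0 0 0;0 0 0 0' 0; python3 - <<'E'
from h import *
s=ctrl.sense();P=s['eef_pos'];q=s['ee_rot'];t=2*np.arctan2(q[2],q[1])
x=np.array([512.3,-79.7,0])-P;print(P,s['grip_width'],x[0]*np.cos(t)+x[1]*np.sin(t),x[0]*np.sin(t)-x[1]*np.cos(t))
E
```

```text
time_s: 18.98
eef_pos: [511.8, -80.6, 111.7]
ee_rot: [0.0, 0.994, -0.11, 0.001]
force: [0.2, 0.0, -0.1]
grip_width: -0.001
grip_force: 0.0
[511.83937522 -80.61044064 111.66214962] -0.0008320300833711342 0.2495692734216981 -0.9893394376023203
```

```bash
{ python3 -m pendant '0 -.001 .03 0;0 0 .015 0;0 0 .005 0;0 0 .003 0;0 0 .0025 0;0 0 0 0;0 0 0 0'; python3 -m pendant '0 0 .0005 0;0 0 0 0'; python3 -m pendant '0 0 .0005 0;0 0 0 0';python3 -m pendant '0 0 .0005 0;0 0 0 0'; } | grep -E 'pos|force: \['
```

```text
eef_pos: [511.3, -79.2, 55.4]
force: [0.0, 0.1, -0.4]
eef_pos: [511.2, -79.2, 54.7]
force: [-0.2, -0.9, 0.4]
eef_pos: [511.1, -79.2, 54.1]
force: [0.2, 0.9, 1.0]
eef_pos: [511.2, -79.2, 53.6]
force: [-0.2, -0.2, 0.3]
```

```bash
{ python3 -m pendant '0 0 .0005 0;0 0 0 0'; python3 -m pendant '0 0 .0005 0;0 0 0 0';python3 -m pendant '0 0 .0005 0;0 0 0 0'; } | grep -E 'pos|force: \['
```

```text
eef_pos: [511.2, -79.2, 53.1]
force: [-0.2, -0.2, 0.2]
eef_pos: [511.2, -79.2, 52.6]
force: [0.1, -0.6, 0.7]
eef_pos: [511.2, -79.2, 52.1]
force: [-0.5, 0.1, -0.8]
```

```bash
{ python3 -m pendant '0 0 .0005 0;0 0 0 0'; python3 -m pendant '0 0 .0005 0;0 0 0 0';python3 -m pendant '0 0 .0005 0;0 0 0 0'; } | grep -E 'pos|force: \['
```

```text
eef_pos: [511.2, -79.2, 51.6]
force: [-0.2, -0.2, 1.3]
eef_pos: [511.2, -79.2, 51.3]
force: [-0.4, 0.1, 4.3]
eef_pos: [511.2, -79.2, 50.8]
force: [-1.4, 0.2, 6.4]
```

```bash
{ python3 -m pendant '0 0 .0005 0;0 0 0 0'; python3 -m pendant '0 0 .0005 0;0 0 0 0'; } | grep -E 'pos|force: \['
```

```text
eef_pos: [511.2, -79.2, 50.3]
force: [-1.4, 1.1, 4.6]
eef_pos: [511.2, -79.2, 49.8]
force: [-1.8, 0.2, 5.3]
```

```bash
python3 -m pendant '0 0 .0005 0;0 0 0 0'| grep -E 'pos|force: \['
```

```text
eef_pos: [511.2, -79.2, 49.1]
force: [-1.3, 0.1, 4.0]
```

The green key clicked: the force peaked at 6.4 N and fell to 4.0 N. I hold, release, lift clear and hand in.

```bash
python3 -m pendant '0 0 0 0;0 0 0 0;0 0 0 0;0 0 -.003 0;0 0 -.005 0;0 0 -.02 0;0 0 -.04 0;0 0 -.04 0;0 0 0 0;0 0 0 0'; python3 -c "
from rig import ctrl
print(ctrl.finish_job())"
```

```text
time_s: 24.1
eef_pos: [510.7, -79.0, 156.3]
ee_rot: [-0.0, 0.994, -0.11, -0.001]
force: [0.6, 0.5, -0.7]
grip_width: -0.001
grip_force: 0.0
the job is handed in; nothing more can be done
None
```

I zeroed the scale with the blue key, laid the beech handle in the cradle and let go, then logged its weight with the green key and handed the job in at 24.1 s; both keys gave a clear click, but the hand-in returned no verdict.

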